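# Shim the rocking comparator stand level

## Task

The green comparator stand rocks in its cradle and has tipped down at its front end. With the fingertips, push the orange wedge along the bench, thin end first, under the stand's steel front foot until the stand sits level and no longer rocks, then draw back and leave the wedge holding it. Only push the wedge: do not pick it up, do not touch the stand or its cradle, and leave the tins, pad, bowl and plaster piece where they are.

Things in the scene. Friction and masses are not known exactly. Their poses are not given: they have to be found in the camera images.
- cradle: Fixed steel cradle (sole plate 100 x 150 mm, two grey cheeks); origin at the centre of its underside on the bench. Its x axis is the stand's long axis: the stand's front foot lies at x = -160 mm, y = 0, and +x leads from the foot under the stand. The stand hinges in it about an axis along y, 46 mm above the origin.
- plate (a point): Centre of the top of the stand's green plate (190 x 120 mm, 60 mm above the bench). From its front edge a 26 mm wide arm, underside 34 mm up when level and 24 mm up when dropped, reaches 15 mm beyond the foot. A concrete cylinder, column and dial gauge are fixed on the plate, up to 290 mm above the bench, all at least 90 mm behind the foot.
- foot (a point): Lowest point of the stand's round steel front foot (ball of 12 mm radius under the end of the arm). 4 mm above the bench when the stand is dropped, 13.5 mm when it is level.
- stand (a joint): Rocking angle of the stand in rad: 0 = level (a firm stop: the rear foot is then down), about -0.059 = dropped at its front end, where it starts and falls back to by its own weight (about 4 N on the foot).
- wedge: Loose orange wedge, 130 mm long (its x), 60 mm wide (its y), about 0.18 kg; origin at the centre of its underside, lying flat on the bench. The stand is level when its foot stands over about x = -14 mm of the wedge, and friction then holds the wedge. Sliding it alone takes about 1 N, under the foot about 5 to 10 N.
- wedge_tip (a point): Middle of the wedge's thin end at bench height, wedge x = +65 mm; 2 mm thick there. The top rises evenly to 18 mm at wedge x = -45 mm.
- wedge_back (a point): Middle of the wedge's flat back face, 13 mm up, wedge x = -65 mm: the face to push. It is 60 mm wide and 26 mm high, the end of a driving head 20 mm long.
- tin_a: Loose white lidded tin, 55 mm across, 34 mm high; origin at the centre of its underside. Bystander.
- tin_b: Loose white lidded tin, 55 mm across, 30 mm high; origin at the centre of its underside. Bystander.
- loading_pad: Loose brass-coloured square pad, 34 x 34 x 20 mm; origin at the centre of its underside. Bystander.
- bowl: Loose white porcelain bowl, 66 mm across, 35 mm high; origin at the centre of its underside. Bystander.
- plaster: Loose lump of pale plaster, 37 x 47 x 34 mm; origin at the centre of its underside. Bystander.
There are look-alikes about, which are no part of the job. Several things have the shape of the wedge; the one meant has the colours described above.

How it is judged:
On the way, in this order (a step that is already met when the one before it is completed fails the run):
1. the wedge's thin end is under the foot while the stand is still dropped (x of foot in the frame of wedge below 0.062 m and y of foot in the frame of wedge between -0.028 and 0.028 m and value of joint stand below -0.015 rad), for 0.05 s.
2. the stand is level (value of joint stand above -0.009 rad), for 0.2 s.
At the end, for the whole second after the job is handed in: The stand is within 0.009 rad (half a degree) of level, its foot stands on the wedge's ramp and presses on it with more than 1.5 N, and the wedge lies flat and still on the bench (value of joint stand above -0.009 rad and contact force between wedge and cradle above 1.5 N and angle between wedge's own z axis and vertical below 0.05 rad and height (world z) of wedge below 0.004 m and linear speed of wedge below 0.01 m/s and y of foot in the frame of wedge between -0.028 and 0.028 m); the robot touches nothing.
It fails at once if the wedge is lifted or tipped (height (world z) of wedge above 0.012 m or angle between wedge's own z axis and vertical above 0.2 rad).
It fails at once if the robot touches the stand or its cradle (over 2 N) (contact force between any of the fingers, the arm and cradle above 2 N).
It fails at once if a bystander is moved more than 20 mm (distance of any of tin_a, tin_b, loading_pad, bowl, plaster from where it was at the start of the episode above 0.02 m).
It also fails if it takes over 40 s, if anything falls off the work surface, if the arm or the gripper's body presses on something with over 40 N, if the wrist force passes 120 N, or if a joint passes its speed limit or range.

## Robot

A 6-joint arm with a two-finger parallel gripper is mounted at the origin on the work surface; the furniture and walls round the work are solid. World frame = base frame: x ahead of the robot, y to its left, z up, the work surface at z = 0. Lengths are in m, angles in rad, forces in N, time in s.
With the tool pointing down it reaches from about 0.35 to 0.975 m from the base axis. Payload 4.9 kg.
Tool frame: the origin (TCP) lies on the front face of the gripper's body, between the roots of the fingers; the fingertips stand ctrl.finger_overhang ahead of it and the grasp point (between the pads) lies 54 mm ahead of it (ctrl.finger_overhang is the distance from the TCP to the fingertips, in m); z points along the fingers, y is the line along which they close (so a half turn about z gives the same grasp; the last joint's range is limited). The gripper opens to 85 mm and grips with 20 to 120 N. Pads are 22 mm wide; open, the fingers measure 114 mm over their backs; the gripper's body (76 mm by 85 mm) begins 54 mm behind the grasp point. The pads swing forward as they close: fully open they stand 13 mm farther back than shut.
Start: joints at [1.171, 0.053, 1.613, -0, 1.476, -0.119], TCP at [0.173, 0.601, 0.304] pointing down, gripper open.
Joint ranges: [-3.01, 3.01], [-1.01, 2.22], [0.06, 2.58], [-1.02, 4.17], [0.09, 2.62], [-3.14, 3.14]. Speed limits (rad/s): [2.57, 2.57, 3.14, 3.14, 3.14, 3.14].

## Interface

Orientations are given as a rotation vector (axis times angle).
In Python, from station import ctrl, vision gives the robot as it stands. The module is installed in compiled form; this text tells all that it offers.
- The arm moves only by the tool drive_tool, never from a script. Its argument "rows" is a list of rows, each a list of 2 entries, a list of its own where there are three numbers: the shift along the tool's x, y, z in m, then the turn about the tool's z in rad. A call has 1 to 10 rows; each row shifts and turns the commanded pose from where the row before left it, along the tool's axes as they then stand; what a row does not reach is not made up. A row lasts 1/10 s, in which the tool goes at most 50 mm and 8.59 degrees, less where a joint would pass 70% of its speed; a pose out of reach is approached as far as the arm can. A call with a gripper value outside its range is refused whole. "jaw" is the closure, from 0 (fully open) to 1 (shut), set as the call begins (left out, the last holds). The fingers move at their own pace and stop on an object; "grip_force" is the grip in N (left out, the last holds). Time passes only in rows, so rows that do not move let the fingers close. It gives the time, the measured TCP pose, the force, the opening and the grip force at its end, in the units of the state.
- ctrl.get_obs(): the state, without advancing time (a new reading comes with each control period).
- vision.get_image(name): name is "side" or "top" or "wrist"; returns a dict with "image" (400x640x3 uint8, blue, green, red), "vertical_fov" (degrees; the focal length in pixels is half the picture's height over the tangent of half this angle, whatever the lens; pixels are square), "cx", "cy" (the principal point, pixels), "dist_coeffs" ([k1, k2, p1, p2, k3] as OpenCV has them; the pictures are not rectified), "R" (3x3) and "t" (3): a world point X has camera coordinates R X + t. Camera axes: x right, y down, z forward; pixel columns grow to the right and rows downward; lengths in m; the calibration is good to about 2 mm. A picture is of the moment at which its call begins. There is no depth.
- ctrl.finish_job(): hands the job in; it is judged then, once.
The state is a dict: "t": time; "q": joint angles; "dq": joint speeds; "effort": joint torques, N m; "tool_pos": TCP position; "tool_rot": TCP orientation; "contact_force": force on the tool from outside, world axes, zero at the start; "wrist_torque": the same for the moment, N m; "opening": finger opening in m; "grip_force": force on a finger pad.
Only numpy, scipy, OpenCV 4.12 (cv2) and the standard library are available. Lean on these libraries where they do the work, as an engineer would, in place of code of your own. Each camera call takes 0.05 s, during which the arm holds its last target. There are 200 camera calls.

## Working session

There is one attempt and no reset: what is moved stays moved. The work goes in short steps, Python scripts to look and compute and a tool call to move; the robot and the scene stay as the last step left them, time stands still between calls to the robot, and variables do not carry over. Pictures are saved under pics/ and viewed, at most 10 in all, crops included, and the job is handed in when it is done.

Besides the shell and the picture viewer there is one more tool, called after "Call:" by a JSON object that holds its "name" and its "arguments". drive_tool: Moves the arm, as the interface text tells. Its arguments: {"type":"object","properties":{"rows":{"type":"array","items":{"type":"array"}},"jaw":{"type":"number"},"grip_force":{"type":"number"}},"required":["rows"]}

```bash
mkdir -p pics; cat > h.py <<'E'
import numpy as np, cv2
from station import ctrl, vision
def cam(n):
    d=vision.get_image(n); im=d["image"]; f=im.shape[0]/2/np.tan(np.radians(d["vertical_fov"])/2)
    K=np.array([[f,0,d["cx"]],[0,f,d["cy"]],[0,0,1.]])
    return im,K,np.array(d["dist_coeffs"],float),np.array(d["R"]),np.array(d["t"])
def ray(c,px,z):
    im,K,D,R,t=c
    u=cv2.undistortPoints(np.array(px,float).reshape(-1,1,2),K,D).reshape(-1,2)
    d=np.c_[u,np.ones(len(u))]@R; o=-R.T@t
    return o+d*((z-o[2])/d[:,2])[:,None]
E
python3 - <<'E'
from h import *
for n in ["top","side"]:
    c=cam(n); cv2.imwrite(f"pics/{n}0.png",c[0]); print(n,-c[3].T@c[4])
o=ctrl.get_obs(); print(o["t"],o["tool_rot"],o["tool_pos"],ctrl.finger_overhang,cv2.Rodrigues(np.array(o["tool_rot"]))[0].round(3))
E
```

```text
top [ 0.38484826 -0.0300941   1.21677235]
side [ 0.53253119 -0.9812308   0.50128311]
0.1 [-4.39523219e-01 -3.11019032e+00  2.83679746e-03] [0.17302159 0.60012015 0.30278098] 0.0726 [[-0.961  0.277 -0.001]
 [ 0.277  0.961 -0.002]
 [ 0.    -0.002 -1.   ]]
```

View pics/top0.png

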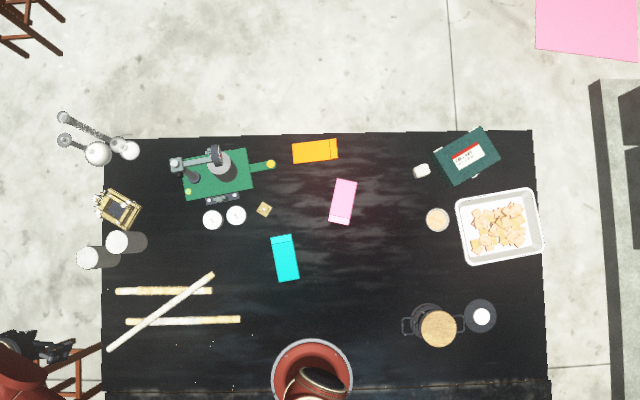

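View pics/side0.png

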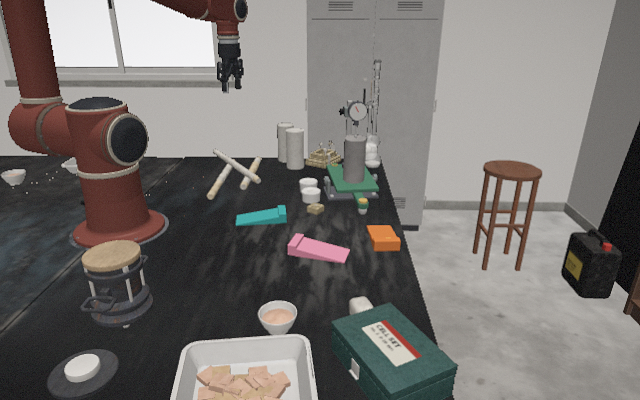

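The top picture (up = +x, left = +y) shows the orange wedge at about (315,150), with its head to the right at (337,150) and thin end at (293,153). The stand's arm ends at about (271,164). The side view agrees. Next I measure both.

```bash
cat >> h.py <<'E'
def wedge(c):
    hsv=cv2.cvtColor(c[0],cv2.COLOR_BGR2HSV); m=cv2.inRange(hsv,(8,170,120),(22,255,255))
    cs,_=cv2.findContours(m,cv2.RETR_EXTERNAL,cv2.CHAIN_APPROX_NONE); k=[x for x in cs if cv2.contourArea(x)>60]
    return m,k
def green(c):
    hsv=cv2.cvtColor(c[0],cv2.COLOR_BGR2HSV); return cv2.inRange(hsv,(65,100,50),(90,255,255))
E
python3 - <<'E'
from h import *
c=cam("top"); m,k=wedge(c)
for x in k:
    print(cv2.contourArea(x),x.reshape(-1,2).mean(0))
    r=cv2.minAreaRect(x); b=cv2.boxPoints(r); print(b.round(1).tolist(), ray(c,b,0.015).round(4).tolist())
g=green(c); g[:, 300:]=0; g[:130]=0; g[210:]=0; g[:,:150]=0
x=max(cv2.findContours(g,0,1)[0],key=cv2.contourArea)
r=cv2.minAreaRect(x); print("plate",ray(c,cv2.boxPoints(r),0.06).round(4).tolist())
crop=cv2.resize(c[0][125:225,160:350],None,fx=4,fy=4,interpolation=cv2.INTER_CUBIC); cv2.imwrite("pics/t1.png",crop)
s=cam("side"); cv2.imwrite("pics/s1.png",cv2.resize(s[0][130:260,290:420],None,fx=4.5,fy=4.5,interpolation=cv2.INTER_CUBIC))
E
```

```text
plate [[0.6265, 0.3611, 0.06], [0.6674, 0.1189, 0.06], [0.5505, 0.0978, 0.06], [0.5098, 0.3372, 0.06]]
```

View pics/t1.png

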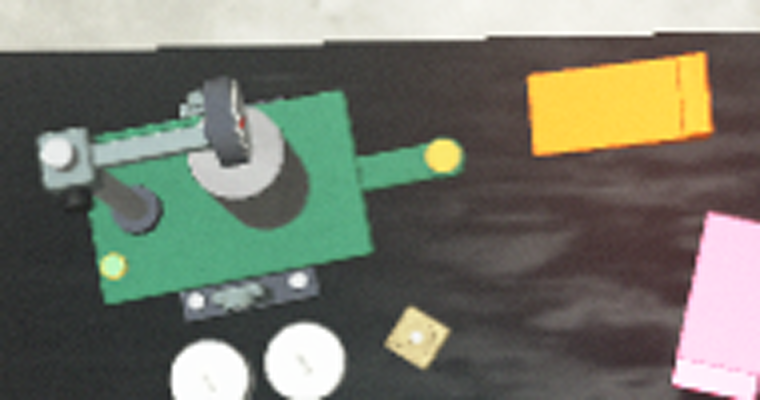

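View pics/s1.png

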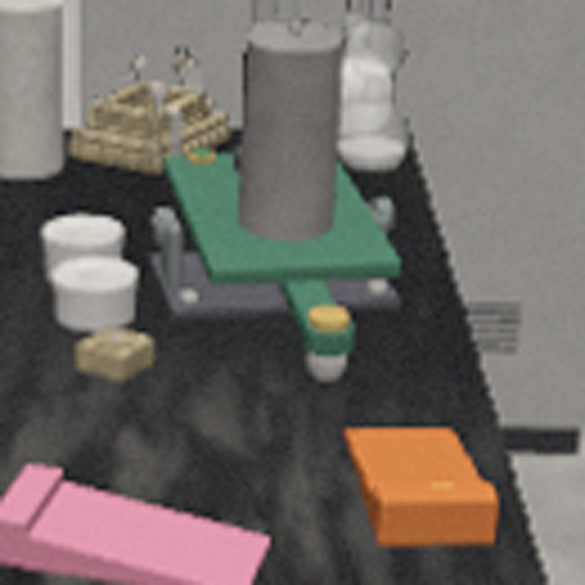

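The top crop shows the wedge's thin end at crop x≈530 (y 75–156) and its back at x≈710 (y 53–133). The yellow disc over the foot is at (443,156). In the side crop the disc is at (330,318) and the ball bottom at about (326,380).

```bash
cat >> h.py <<'E'
def poly(c,lo=(8,120,120),hi=(30,255,255),box=(285,130,345,170)):
    hsv=cv2.cvtColor(c[0],cv2.COLOR_BGR2HSV); m=cv2.inRange(hsv,lo,hi)
    z=np.zeros_like(m); x0,y0,x1,y1=box; z[y0:y1,x0:x1]=m[y0:y1,x0:x1]
    return max(cv2.findContours(z,0,1)[0],key=cv2.contourArea)
def tri(c1,p1,c2,p2):
    P=[np.c_[c[3],c[4]] for c in(c1,c2)]
    u=[cv2.undistortPoints(np.array(p,float).reshape(1,1,2),c[1],c[2]).reshape(2,1) for c,p in((c1,p1),(c2,p2))]
    X=cv2.triangulatePoints(P[0],P[1],*u); return (X[:3]/X[3]).ravel()
E
python3 - <<'E'
from h import *
c=cam("top"); s=cam("side")
w=poly(c); b=cv2.boxPoints(cv2.minAreaRect(w)); print("wedge box",b.round(1).tolist(),ray(c,b,0.01).round(4).tolist())
thin=np.array([[527,75],[535,156]])/4+[160,125]-.4; back=np.array([[706,53],[713,133]])/4+[160,125]-.4
T=ray(c,thin,.002); B=ray(c,back,.026)
print("thin",T.round(4),"back",B.round(4)); v=(T.mean(0)-B.mean(0))[:2]; print("len",np.hypot(*v),"yaw",np.degrees(np.arctan2(v[1],v[0])),"w",np.linalg.norm(T[0]-T[1]),np.linalg.norm(B[0]-B[1]))
dt=poly(c,(18,80,120),(38,255,255),(262,155,280,172)); ds=poly(s,(15,80,100),(38,255,255),(350,190,378,212))
pt=np.array(cv2.minAreaRect(dt)[0]); ps=np.array(cv2.minAreaRect(ds)[0]); print(pt,ps,"disc",tri(c,pt,s,ps))
pf=np.array([326,366])/4.5+[290,130]; print("ball", tri(c,pt,s,pf))
# side-view wedge: back-face bottom corners & top
q=np.array([[380,545],[497,542]])/4.5+[290,130]; print("back bottom side",ray(s,q,0).round(4))
q=np.array([[360,496],[497,493]])/4.5+[290,130]
q=np.array([[346,429],[450,429]])/4.5+[290,130]; print("thin side",ray(s,q,.002).round(4))
g=green(c); g[:, 300:]=0; g[:130]=0; g[210:]=0; g[:,:150]=0
# arm edge centreline
for x in range(252,268,4):
    ys=np.where(g[150:185,x])[0]+150; print(x,ys.min(),ys.max(), ray(c,[[x,(ys.min()+ys.max())/2]],.036).round(4))
q=np.array([[90,137],[343,92],[372,250],[105,303]])/4+[160,125]-.4; print("plate",ray(c,q,.06).round(4).tolist())
E
```

```text
wedge box [[290.5, 142.5], [336.0, 137.39999389648438], [338.5, 159.3000030517578], [292.8999938964844, 164.3000030517578]] [[0.6798, 0.045, 0.01], [0.6915, -0.089, 0.01], [0.6261, -0.0941, 0.01], [0.6146, 0.0391, 0.01]]
thin [[0.6791 0.043  0.002 ]
 [0.6183 0.0383 0.002 ]] back [[ 0.6862 -0.0883  0.026 ]
 [ 0.6272 -0.0915  0.026 ]]
len 0.13082387967300502 yaw 93.51733497691546 w 0.06100858366671754 0.05913336674991147
[270.5 163.5] [363.  200.5] disc [0.61259887 0.10080461 0.04306276]
ball [0.61572596 0.10433963 0.01070601]
back bottom side [[ 0.6297 -0.092   0.    ]
 [ 0.6893 -0.0866  0.    ]]
thin side [[0.6207 0.0364 0.002 ]
 [0.6794 0.0387 0.002 ]]
252 164 184 [[0.5849 0.1548 0.036 ]]
256 163 171 [[0.6048 0.1432 0.036 ]]
260 162 170 [[0.6073 0.1317 0.036 ]]
264 162 169 [[0.6085 0.1202 0.036 ]]
plate [[0.6296, 0.3487, 0.06], [0.6564, 0.1692, 0.06], [0.5439, 0.1497, 0.06], [0.5117, 0.337, 0.06]]
```

Call:
{"name": "drive_tool", "arguments": {"rows": [[[0, 0, 0], 0.135], [[0, 0, 0], 0.135], [[0, 0, 0], 0.135], [[0, 0, 0], 0.135], [[0, 0, 0], 0.135], [[0, 0, 0], 0.135], [[0, 0, 0], 0.135], [[0, 0, 0], 0.135], [[0, 0, 0], 0.131]], "jaw": 0.53}}

```text
t: 1.2
tool_pos: [0.1732, 0.6005, 0.3038]
tool_rot: [2.138, 2.301, -0.0]
contact_force: [-1.0, 0.3, 0.4]
opening: 0.0402
grip_force: 0.0
```

Call:
{"name": "drive_tool", "arguments": {"rows": [[[-0.035, 0.011, 0], 0], [[-0.035, 0.011, 0], 0], [[-0.035, 0.011, 0], 0], [[-0.035, 0.011, 0], 0], [[-0.035, 0.011, 0], 0], [[-0.035, 0.011, 0], 0], [[-0.035, 0.011, 0], 0], [[-0.035, 0.011, 0], 0], [[-0.035, 0.011, 0], 0], [[-0.035, 0.011, 0], 0]]}}

```text
t: 2.2
tool_pos: [0.3106, 0.2589, 0.304]
tool_rot: [2.131, 2.308, 0.001]
contact_force: [0.8, -0.5, 0.2]
opening: 0.0404
grip_force: 0.0
```

Call:
{"name": "drive_tool", "arguments": {"rows": [[[-0.041, 0.01, 0], 0], [[-0.041, 0.01, 0], 0], [[-0.041, 0.01, 0], 0], [[-0.041, 0.01, 0], 0], [[-0.041, 0.01, 0], 0], [[-0.041, 0.01, 0], 0], [[-0.041, 0.01, 0], 0], [[-0.041, 0.01, 0], 0], [[-0.041, 0.01, 0], 0], [[-0.041, 0.01, 0], 0]]}}

```text
t: 3.2
tool_pos: [0.4427, -0.1425, 0.3041]
tool_rot: [2.132, 2.306, 0.001]
contact_force: [0.6, 0.4, 0.3]
opening: 0.0401
grip_force: 0.0
```

Call:
{"name": "drive_tool", "arguments": {"rows": [[[0, 0.025, 0], 0], [[0, 0.025, 0], 0], [[0, 0.025, 0], 0], [[0, 0.025, 0.01], 0], [[0, 0.025, 0.02], 0], [[0, 0.025, 0.02], 0], [[0, 0.025, 0.02], 0], [[0, 0.025, 0.02], 0], [[0, 0.015, 0.02], 0], [[0, 0, 0.02], 0]]}}

```text
t: 4.2
tool_pos: [0.6584, -0.1234, 0.173]
tool_rot: [2.131, 2.308, 0.001]
contact_force: [0.5, -0.5, 0.5]
opening: 0.0398
grip_force: 0.0
```

Call:
{"name": "drive_tool", "arguments": {"rows": [[[-0.005, 0, 0.02], 0], [[0, 0, 0.02], 0], [[0, 0, 0.02], 0], [[0, 0, 0.015], 0], [[0, 0, 0], 0]]}}

```text
t: 4.7
tool_pos: [0.6555, -0.128, 0.0958]
tool_rot: [-2.129, -2.304, 0.004]
contact_force: [-0.4, 0.2, -0.7]
opening: 0.0403
grip_force: 0.0
```

```bash
python3 - <<'E'
from h import *
s=cam("side"); a=cv2.resize(s[0][150:280,310:440],(520,520),interpolation=cv2.INTER_CUBIC); w=cam("wrist")[0]
b=np.zeros((520,800,3),np.uint8); b[:,:400]=a[:,60:460]; b[:250,400:]=cv2.resize(w,(400,250)); cv2.imwrite("pics/a2.png",b)
print(ctrl.get_obs()["tool_pos"])
o=ctrl.get_obs(); p=np.array(o["tool_pos"])-[0,0,.0726]; im,K,D,R,t=s
print((cv2.projectPoints(p.reshape(1,3),cv2.Rodrigues(R)[0],t,K,D)[0].ravel()-[310,150])*4-[60,0])
E
```

```text
[ 0.65735078 -0.12857029  0.09906001]
[256.69730913 396.1701222 ]
```

View pics/a2.png

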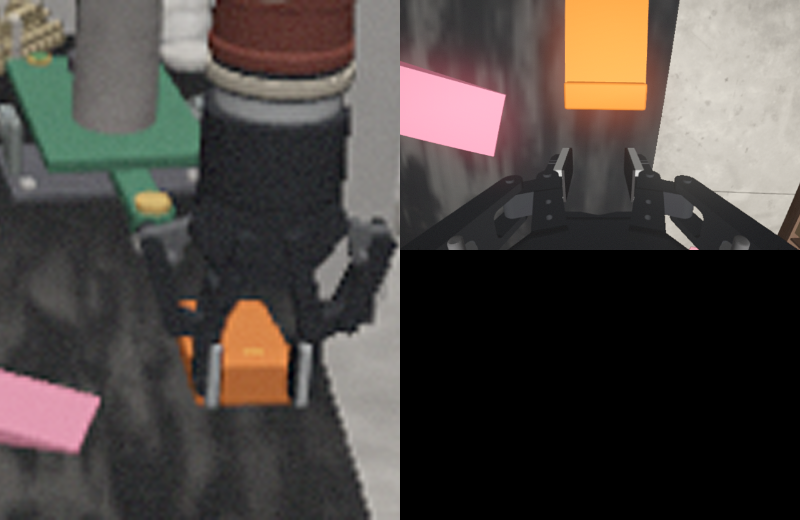

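Side view: the fingertips straddle the centre of the back face, just above its lower edge, at crop row about 407. Wrist view: the wedge lies straight ahead of the fingers. I'll lower and make contact, then push with a left turn of about 10° so the wedge points at the foot.

Call:
{"name": "drive_tool", "arguments": {"rows": [[[0, 0, 0.008], 0], [[0, 0, 0.008], 0], [[0, 0, 0], 0], [[0.007, 0, 0], 0], [[0.007, 0, 0], 0], [[0.006, 0, 0], 0], [[0.004, 0, 0], 0], [[0.004, 0, 0], 0], [[0.003, 0, 0], 0], [[0, 0, 0], 0]]}}

```text
t: 5.8
tool_pos: [0.6548, -0.0973, 0.083]
tool_rot: [2.132, 2.308, 0.0]
contact_force: [0.9, 0.5, 0.2]
opening: 0.0399
grip_force: 0.0
```

Call:
{"name": "drive_tool", "arguments": {"rows": [[[0.005, 0, 0], -0.017], [[0.005, 0, 0], -0.017], [[0.005, 0, 0], -0.017], [[0.005, 0, 0], -0.017], [[0.005, 0, 0], -0.017], [[0.005, 0, 0], -0.017], [[0.005, 0, 0], -0.017], [[0.005, 0, 0], -0.017], [[0.005, 0, 0], -0.017], [[0, 0, 0], -0.017]]}}

```text
t: 6.8
tool_pos: [0.6479, -0.0524, 0.0828]
tool_rot: [-1.925, -2.482, -0.0]
contact_force: [0.0, -0.3, -0.4]
opening: 0.04
grip_force: 0.0
```

```bash
python3 - <<'E'
from h import *
s=cam("side"); a=cv2.resize(s[0][150:280,310:440],(520,520),interpolation=cv2.INTER_CUBIC); w=cam("wrist")[0]
t=cam("top")[0]
b=np.zeros((520,800,3),np.uint8); b[:,:400]=a[:,60:460]; b[:250,400:]=cv2.resize(w,(400,250)); b[260:520,400:]=cv2.resize(t[120:185,250:350],(400,260),interpolation=cv2.INTER_CUBIC);cv2.imwrite("pics/a3.png",b)
print(ctrl.get_obs()["tool_pos"],ctrl.get_obs()["tool_rot"])
E
```

```text
[ 0.64789286 -0.05298924  0.08257284] [-1.92763239e+00 -2.47951402e+00  2.96348555e-04]
```

View pics/a3.png

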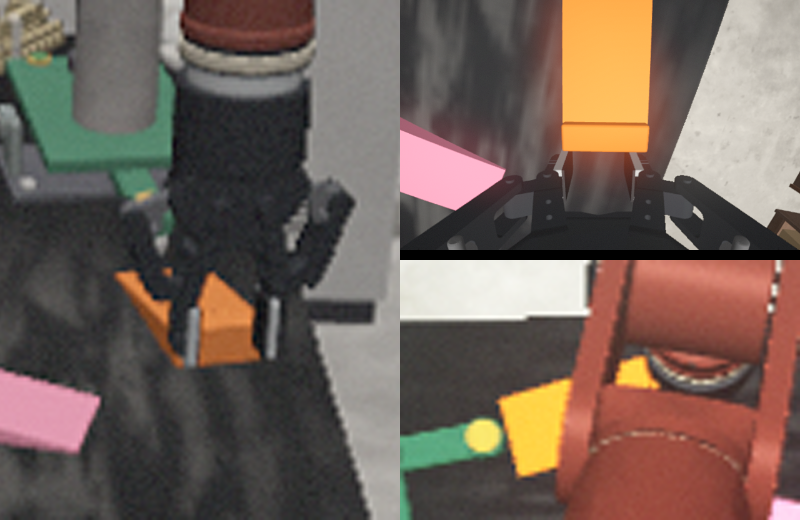

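The wedge followed. In the top inset its thin edge runs from (500,400) to (520,476), and the foot disc is at (483,435), nearly on its axis. Next I work out the numbers.

```bash
python3 - <<'E'
from h import *
c=cam("top")
e=np.array([[500,400],[520,476]]); e=(e-[400,260])/4+[250,120]-.4
T=ray(c,e,.002); tip=T.mean(0)[:2]; d=T[1]-T[0]; yaw=np.arctan2(d[1],d[0])+np.pi/2; yaw=yaw if yaw>0 else yaw+np.pi
print(T.round(4),np.linalg.norm(d),np.degrees(yaw))
o=ctrl.get_obs(); r=cv2.Rodrigues(np.array(o["tool_rot"]))[0]; ty=np.arctan2(r[1,0],r[0,0]); p=np.array(o["tool_pos"])[:2]; print("toolyaw",np.degrees(ty))
foot=np.array([.612,.101])
for y in (yaw,ty):
    a=np.array([np.cos(y),np.sin(y)]); l=np.array([-a[1],a[0]]); print("foot in wedge",65+1e3*(foot-tip)@a,1e3*(foot-tip)@l,"len tip-tool",1e3*(tip-p)@a,1e3*(tip-p)@l)
E
```

```text
[[0.6466 0.093  0.002 ]
 [0.5896 0.0791 0.002 ]] 0.05864992198740675 103.66689618296772
toolyaw 104.26587132826454
foot in wedge 80.98878220165244 2.4092576639142935 len tip-tool 142.2321712264695 -3.888623433976846
foot in wedge 81.01309465276624 2.2419809152972228 len tip-tool 142.18374789223037 -5.375291557272956
```

Call:
{"name": "drive_tool", "arguments": {"rows": [[[0.005, 0, 0], 0], [[0.005, 0, 0], 0], [[0.005, 0, 0], 0], [[0.005, 0, 0], 0], [[0.005, 0, 0], 0], [[0.005, 0, 0], 0], [[0.005, 0, 0], 0], [[0.005, 0, 0], 0], [[0.005, 0, 0], 0], [[0.005, 0, 0], 0]]}}

```text
t: 8.0
tool_pos: [0.6366, -0.0062, 0.0834]
tool_rot: [1.926, 2.477, -0.003]
contact_force: [2.4, -7.2, -1.3]
opening: 0.0401
grip_force: 3.7
```

Call:
{"name": "drive_tool", "arguments": {"rows": [[[0.004, 0, 0], 0], [[0.004, 0, 0], 0], [[0.004, 0, 0], 0], [[0.004, 0, 0], 0], [[0.004, 0, 0], 0], [[0.004, 0, 0], 0], [[0.004, 0, 0], 0], [[0.004, 0, 0], 0], [[0.003, 0, 0], 0], [[0, 0, 0], 0]]}}

```text
t: 9.0
tool_pos: [0.6273, 0.0289, 0.0829]
tool_rot: [1.928, 2.479, -0.001]
contact_force: [1.0, -2.8, -1.6]
opening: 0.0403
grip_force: 1.6
```

```bash
python3 - <<'E'
from h import *
s=cam("side"); a=cv2.resize(s[0][130:260,290:420],(520,520),interpolation=cv2.INTER_CUBIC); w=cam("wrist")[0]
t=cam("top")[0]
b=np.zeros((520,800,3),np.uint8); b[:,:400]=a[:,60:460]; b[:250,400:]=cv2.resize(w,(400,250)); b[260:520,400:]=cv2.resize(t[120:185,230:330],(400,260),interpolation=cv2.INTER_CUBIC);cv2.imwrite("pics/a4.png",b)
o=ctrl.get_obs(); p=np.array(o["tool_pos"]); y=np.radians(104); a=np.array([np.cos(y),np.sin(y)]); print(p,o["contact_force"],"foot x in wedge", 1e3*((np.array([.612,.101])-p[:2])@a)-142.2+65)
E
```

```text
[0.62728854 0.02892825 0.08291052] [ 1.36022805 -3.19377529 -1.92970714] foot x in wedge -3.5704559729158944
```

View pics/a4.png

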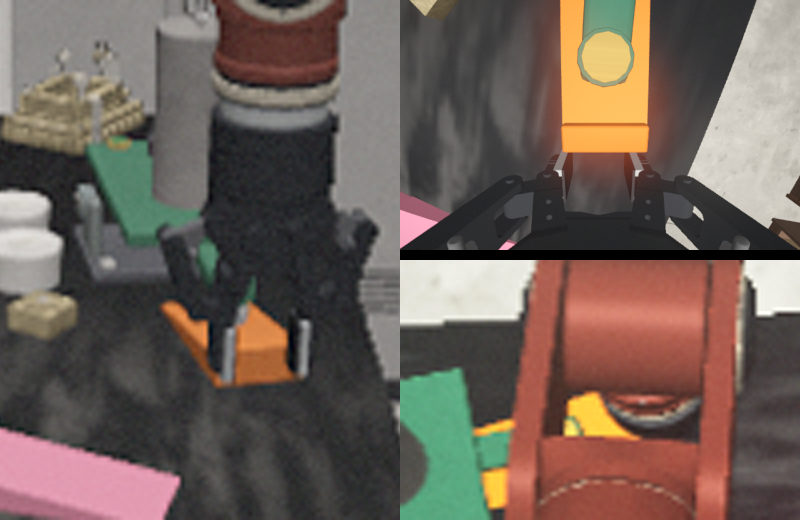

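The wrist view shows the yellow disc at (606,58), centred on the wedge ramp, about 10 mm short by reckoning. I'll ease in and watch the force.

Call:
{"name": "drive_tool", "arguments": {"rows": [[[0.002, 0, 0], 0], [[0.002, 0, 0], 0], [[0.002, 0, 0], 0], [[0.002, 0, 0], 0]]}}

```text
t: 9.55
tool_pos: [0.6255, 0.0362, 0.0829]
tool_rot: [1.927, 2.479, -0.002]
contact_force: [1.7, -5.0, -1.7]
opening: 0.0401
grip_force: 3.0
```

Call:
{"name": "drive_tool", "arguments": {"rows": [[[0.002, 0, 0], 0]]}}

```text
t: 9.65
tool_pos: [0.625, 0.0381, 0.0829]
tool_rot: [1.927, 2.479, -0.002]
contact_force: [0.4, -5.9, -1.2]
opening: 0.0403
grip_force: 3.0
```

Call:
{"name": "drive_tool", "arguments": {"rows": [[[0.001, 0, 0], 0]]}}

```text
t: 9.75
tool_pos: [0.6247, 0.0392, 0.0829]
tool_rot: [1.927, 2.479, -0.002]
contact_force: [1.3, -6.3, -0.9]
opening: 0.04
grip_force: 2.9
```

```bash
cat > m.py <<'E'
from h import *
s=cam("wrist"); o=ctrl.get_obs()
d=poly(s,(15,40,150),(40,200,255),(260,40,420,150)); print(cv2.contourArea(d))
p=np.array(o["tool_pos"]); y=np.radians(104); a=np.array([np.cos(y),np.sin(y)]); print(p,o["contact_force"],"foot x in wedge", 1e3*((np.array([.612,.101])-p[:2])@a)-142.2+65)
E
python3 m.py
```

```text
7349.0
[0.62467562 0.039373   0.08292981] [ 0.62504313 -3.70985887 -1.79281354] foot x in wedge -14.337072383178793
```

Call:
{"name": "drive_tool", "arguments": {"rows": [[[0.001, 0, 0], 0], [[0.001, 0, 0], 0]]}}

```text
t: 10.0
tool_pos: [0.6242, 0.0411, 0.0829]
tool_rot: [1.928, 2.479, -0.002]
contact_force: [1.5, -5.3, -1.8]
opening: 0.0396
grip_force: 2.9
```

Call:
{"name": "drive_tool", "arguments": {"rows": [[[0.001, 0, 0], 0], [[0.001, 0, 0], 0]]}}

```text
t: 10.2
tool_pos: [0.6239, 0.0422, 0.0829]
tool_rot: [1.926, 2.478, -0.003]
contact_force: [2.8, -10.0, -3.0]
opening: 0.04
grip_force: 5.3
```

Call:
{"name": "drive_tool", "arguments": {"rows": [[[0.001, 0, 0], 0], [[0, 0, 0], 0]]}}

```text
t: 10.4
tool_pos: [0.6238, 0.0426, 0.0829]
tool_rot: [1.926, 2.477, -0.004]
contact_force: [2.4, -10.5, -2.7]
opening: 0.04
grip_force: 5.4
```

The tool has stopped gaining and the force has doubled, so this is the level stop. Drawing back straight, then up.

Call:
{"name": "drive_tool", "arguments": {"rows": [[[-0.003, 0, 0], 0], [[-0.006, 0, 0], 0], [[-0.012, 0, 0], 0], [[-0.02, 0, 0], 0], [[-0.025, 0, 0], 0], [[-0.03, 0, 0], 0], [[-0.03, 0, -0.02], 0], [[-0.02, 0, -0.03], 0], [[-0.02, 0, -0.03], 0], [[-0.01, 0, -0.03], 0]]}}

```text
t: 11.4
tool_pos: [0.6669, -0.128, 0.1941]
tool_rot: [1.93, 2.479, 0.0]
contact_force: [0.9, 0.1, -0.5]
opening: 0.0402
grip_force: 0.0
```

Call:
{"name": "drive_tool", "arguments": {"rows": [[[-0.03, -0.03, -0.02], 0], [[-0.03, -0.03, -0.02], 0], [[-0.03, -0.03, 0], 0], [[-0.03, -0.03, 0], 0], [[0, -0.03, 0], 0], [[0, 0, 0], 0]]}}

```text
t: 12.0
tool_pos: [0.5483, -0.281, 0.2326]
tool_rot: [-1.932, -2.475, 0.0]
contact_force: [0.3, -0.1, -0.1]
opening: 0.0402
grip_force: 0.0
```

```bash
python3 - <<'E'
from h import *
s=cam("side"); c=cam("top")
b=np.zeros((520,800,3),np.uint8); b[:,:400]=cv2.resize(s[0][130:260,290:390],(400,520),interpolation=cv2.INTER_CUBIC)
b[:400,400:]=cv2.resize(c[0][125:225,230:330],(400,400),interpolation=cv2.INTER_CUBIC); cv2.imwrite("pics/a5.png",b)
try:
    dt=poly(c,(22,60,120),(38,160,255),(258,150,285,180)); ds=poly(s,(18,60,100),(38,255,255),(350,180,378,212))
    pt=cv2.minAreaRect(dt)[0]; ps=cv2.minAreaRect(ds)[0]; print(pt,ps,tri(c,pt,s,ps))
except Exception as e: print(e)
o=ctrl.get_obs(); print(o["tool_pos"],o["contact_force"],o["t"])
E
```

```text
max() iterable argument is empty
[ 0.5507122  -0.27951393  0.23303032] [0.16834855 0.0392204  0.05500323] 12.1
```

View pics/a5.png

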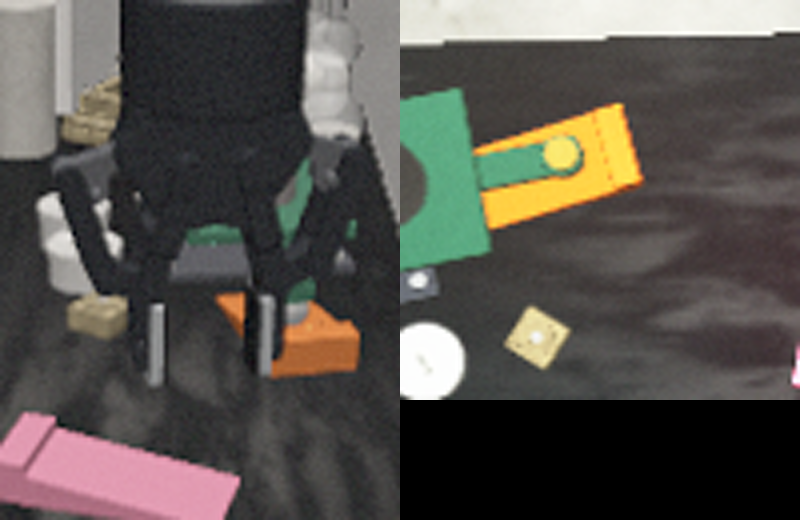

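The top view shows the foot disc at (562,154) on the wedge's ramp, just ahead of the head. The fingers are clear and the tins and pad are unmoved. One numeric check, then hand in.

```bash
python3 - <<'E'
from h import *
c=cam("top"); f=lambda q:(np.array(q,float)-[400,0])/4+[230,125]-.4
B=ray(c,f([[622,103],[642,182]]),.026).mean(0); F=ray(c,f([[562,154]]),.0525)[0]
y=np.radians(104); a=np.array([np.cos(y),np.sin(y)]); x=1e3*(F-B)[:2]@a-65; l=1e3*(F-B)[:2]@np.array([-a[1],a[0]])
print("foot in wedge",x,l,F,B)
if -30<x<-8 and abs(l)<20: print(ctrl.finish_job())
E
```

```text
foot in wedge -15.897713737415316 0.43262217760914023 [0.61173348 0.1008608  0.0525    ] [0.62403217 0.05332172 0.026     ]
the job is handed in; nothing more can be done
None
```

The job is handed in. The wedge is under the front foot, with the foot measured at x ≈ -16 mm, y ≈ 0 mm on it, and I pushed until it reached the level stop. The arm is clear of everything, but the judge's verdict was not shown.

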